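# Tilt the drawing board to the blue clips and hold it

## Robot

A 7-joint arm with a two-finger parallel gripper is mounted at the origin on the work surface. World frame = base frame: x ahead of the robot, y to its left, z up, the work surface at z = 0. Lengths are in m, angles in rad, forces in N, time in s.
With the tool pointing down it reaches from about 0.4 to 0.85 m from the base axis. Payload 4.5 kg.
Tool frame: the origin (TCP) lies midway between the tips of the shut fingers; the grasp point (between the pads) lies 19 mm behind it; z points along the fingers, y is the line along which they close (so a half turn about z gives the same grasp; the last joint's range is limited). The gripper opens to 88 mm and grips with 3 to 60 N. Pads are 18 mm wide; open, the fingers measure 123 mm over their backs; the gripper's body (75 mm by 187 mm) begins 45 mm behind the grasp point.
Start: joints at [-1.11, 0.689, -0.195, 1.565, 0.157, 0.902, -0.215], TCP at [0.259, 0.569, 0.239] pointing down, gripper open.
Joint ranges: [-3.01, 3.01], [-0.46, 2.08], [-1.47, 1.51], [0.13, 2.56], [-1, 4.14], [0.04, 2.09], [-2.66, 2.66]. Speed limits (rad/s): [2.57, 2.57, 3.14, 3.14, 3.14, 3.14, 3.14].

## Interface

Orientations are given as a unit quaternion [x, y, z, w].
In Python, from plant import get_state, viewer, workorder gives the robot as it stands. The module is installed in compiled form; this text tells all that it offers.
- The arm moves only by the tool step_arm, never from a script. Its argument "motion" is a list of rows, each an object of numbers: "wx", "wy", "wz": the turn, a rotation vector about the tool's x, y, z each as a share of 180 degrees, from -1 to 1; "dx", "dy", "dz": the shift along the tool's x, y, z each as a share of 8 cm, from -1 to 1; "claw": the finger opening in mm, from 0 to 88.1. A call has 1 to 8 rows; each row is the pose to reach, as a shift and turn from the pose commanded when the call began, along the tool's axes at that moment, turning the shorter way round; what a row does not reach only later rows make up. A row lasts 1/10 s, in which the tool goes at most 50 mm and 8.59 degrees, less where a joint would pass 70% of its speed; a pose out of reach is approached as far as the arm can. A call with a number of a shift or a turn outside -1 to 1 is refused whole. A call with a gripper value outside its range is refused whole. The fingers move at their own pace and stop on an object; "force" is the grip in N (left out, the last holds). Time passes only in rows, so rows that repeat a pose let the fingers close. It gives the time, the measured TCP pose, the force, the opening and the grip force at its end, in the units of the state.
- get_state(): the state, without advancing time (a new reading comes with each control period).
- viewer.snapshot(name): name is "side" or "top"; returns (picture, depth): 420x560x3 uint8, red, green, blue; 420x560 float32, m along the optical axis (not along the pixel's ray), 0 where there is no reading.
- viewer.calibration(name): a dict with "vfov" (degrees; the focal length in pixels is half the picture's height over the tangent of half this angle, whatever the lens; pixels are square), "cx", "cy" (the principal point, pixels), "extrinsics" (4x4, takes a point from camera to world coordinates). Camera axes: x right, y down, z forward; pixel columns grow to the right and rows downward; lengths in m; the calibration is good to about 2 mm. A picture is of the moment at which its call begins. calibration takes no time and is no camera call.
- workorder.finish_job(): hands the job in; it is judged then, once.
The state is a dict: "clock": time; "q": joint angles; "qd": joint speeds; "joint_torque": joint torques, N m; "tool_pos": TCP position; "eef_rot": TCP orientation; "contact_force": force on the tool from outside, world axes, zero at the start; "moment": the same for the moment, N m; "opening": opening from 0.0 (shut) to 1.0 (fully open); "finger_force": force on a finger pad.
Only numpy, scipy, OpenCV 4.12 (cv2) and the standard library are available. Lean on these libraries where they do the work, as an engineer would, in place of code of your own. Each camera call takes 0.05 s, during which the arm holds its last target. There are 200 camera calls.

## Task

First take the paint pot off the drawing board, keeping it upright, and stand it in the green tray. Then, with the gripper on the steel bow, lift the hinged board until the red pointers on its sides line up with the blue clips on the brass arcs, and finish while still holding it steady there by the bow so that the stay can be tightened. Leave the blue clips where they are and do not disturb the other things on the table.

Things in the scene. Friction and masses are not known exactly. Their poses are not given: they have to be found in the camera images.
- easel: Fixed wooden table easel, frame 270 (x) by 280 (y) by 44 high, with brass arcs of radius 160 about the hinge, 158 either side of the middle, up to 195 above the table. Origin: centre of the underside, on the table. x points level from bow to hinge (at yaw 0 away from the robot), y parallel to the hinge, z up. Place and yaw vary.
- board: Hinged drawing board 260 deep, 280 wide, 12 thick, about 0.7 kg. Origin mid-width on the hinge axis, which lies in its mid-plane; x along the board from bow to hinge, y along the hinge. Board angle = turn about +y: 0 flat (axes as the easel's, top 62 above the table), grows to 1.1 rad as the bow is lifted. Falls shut if let go. Red pointers on both sides, in the mid-plane, 160 from the hinge.
- board_hinge (a point): Fixed point on the hinge axis, mid-width: in the easel's frame at x +140, z +56. The hinge axis runs along the easel's y; the bow swings up and over towards the easel's +x.
- bow_mid (a point): Middle of the bar of the steel bow (U handle) on the board's free edge, near the robot: round, 12 thick, 120 long, parallel to the hinge, axis 310 from it, 44 clear of the board's edge for a finger; 56 above the table when flat, nothing beneath. Axes as the board's. At board angle a: easel x = 140 - 310 cos a, z = 56 + 310 sin a. The bar can turn in the jaws.
- mark (a joint): Angle of the two blue clips on the brass arcs, in rad, in the same measure as the board angle: the board is at the mark when the two agree. Varies 0.45 to 0.85. Stiff to move; to be left alone.
- mark_clip (a point): Point on the +y-side blue clip (30 by 12 by 7), 160 from the hinge, 160 to the easel's +y; its x axis points from the clip to the hinge, so it is parallel to the board's x axis when the board is at the mark. A twin clip sits on the other arc at the same angle.
- pot: Loose paint pot standing on the board: orange-brown cylinder, 44 diameter, 46 high, with a white lid of 45 diameter to a total height of 60; about 0.12 kg. Origin: centre of its underside, z up.
- tray: Fixed green open tray, outside 140 by 140 by 22 high, walls and floor 6 thick. Origin: centre of its underside, on the table. It stands left or right of the easel (it swaps places with the tape roll).
- tray_in (a point): Centre of the tray's inner floor, about 6 above the table.
- tape_roll: loose blue ring of masking tape, lying flat, 100 outside, 25 high. Not to be disturbed.
- wine_bottle: loose green wine bottle, 74 diameter, 300 high, standing. Not to be disturbed.
- solvent: loose white bottle with red cap, 48 diameter, 100 high, standing. Not to be disturbed.
- medium: loose amber jar with black lid, 44 diameter, 80 high, standing. Not to be disturbed.
- cork: loose cork, 24 diameter, 45 long, lying. Not to be disturbed.
- brush_jar: loose glass jar of brushes, 76 diameter, brushes up to 220 high, standing. Not to be disturbed.
- palette_knife: loose palette knife 200 long, lying. Not to be disturbed.
Mind the look-alikes: they are no part of the job. What is shaped like the pot but turquoise is not meant.

How it is judged:
On the way, in this order (a step that is already met when the one before it is completed fails the run):
1. the pot stands upright in the tray, let go, the board still down (horizontal distance between pot and tray_in below 0.061 m and z of pot in the frame of tray_in between -0.006 and 0.006 m and angle between pot's own z axis and vertical below 0.12 rad and linear speed of pot below 0.03 m/s and contact force between the fingers and pot below 0.1 N and angle between the x axis of bow_mid and the x axis of easel, either way round below 0.2 rad), for 0.2 s.
2. the board is held by the bow at the blue clips (angle between the x axis of bow_mid and the x axis of mark_clip, either way round below 0.055 rad and contact force between the fingers and board above 1 N and distance between the grasp point and bow_mid below 0.08 m), for 0.2 s.
At the end, for the whole second after the job is handed in: Board held by the fingers (over 1 N, grasp point within 80 mm of the middle of the bow), within 0.055 rad of the blue clips and still (under 0.05 rad/s); pot upright (0.12 rad) and still on the tray floor, within 61 mm of its centre, not touched by the fingers (all of step 2 and angular speed of board below 0.05 rad/s and horizontal distance between pot and tray_in below 0.061 m and z of pot in the frame of tray_in between -0.006 and 0.006 m and angle between pot's own z axis and vertical below 0.12 rad and linear speed of pot below 0.03 m/s and contact force between the fingers and pot below 0.1 N); the arm keeps its last pose, push and grip.
It fails at once if the pot is tipped by more than 0.6 rad (angle between pot's own z axis and vertical above 0.6 rad).
It fails at once if the blue clips are shifted by more than 8 mm (distance of mark_clip from where it was at the start of the episode above 0.008 m).
It fails at once if a bystander is moved by more than 30 mm (distance of any of tape_roll, wine_bottle, solvent, medium, cork, brush_jar, palette_knife from where it was at the start of the episode above 0.03 m).
It also fails if it takes over 58 s, if anything falls off the work surface, if the arm or the gripper's body presses on something with over 40 N, if the wrist force passes 120 N, or if a joint passes its speed limit or range.

## Working session

There is one attempt and no reset: what is moved stays moved. The work goes in short steps, Python scripts to look and compute and a tool call to move; the robot and the scene stay as the last step left them, time stands still between calls to the robot, and variables do not carry over. Pictures are saved under pics/ and viewed, at most 10 in all, crops included, and the job is handed in when it is done.

Besides the shell and the picture viewer there is one more tool, called after "Call:" in YAML: its name, and indented under it one key for each argument. step_arm: Moves the arm, as the interface text tells. Shift numbers are shares of 8 cm and turn numbers shares of 180 degrees, none past 1 either way. Its arguments: {"type":"object","properties":{"motion":{"type":"array","items":{"type":"object","properties":{"wx":{"type":"number","minimum":-1,"maximum":1},"wy":{"type":"number","minimum":-1,"maximum":1},"wz":{"type":"number","minimum":-1,"maximum":1},"dx":{"type":"number","minimum":-1,"maximum":1},"dy":{"type":"number","minimum":-1,"maximum":1},"dz":{"type":"number","minimum":-1,"maximum":1},"claw":{"type":"number"}}}},"force":{"type":"number"}},"required":["motion"]}

```bash
mkdir -p pics
cat > h.py <<'E'
import numpy as np, cv2
from plant import get_state, viewer, workorder
from scipy.spatial.transform import Rotation as R
def snap(n):
    p,d=viewer.snapshot(n); np.savez(f'{n}.npz',p=p,d=d); return p,d
def cal(n):
    c=viewer.calibration(n); f=210/np.tan(np.radians(c['vfov'])/2); return f,c['cx'],c['cy'],np.array(c['extrinsics'])
def cloud(n,d):
    f,cx,cy,E=cal(n); v,u=np.mgrid[:420,:560]
    P=np.stack([(u-cx)/f*d,(v-cy)/f*d,d],-1)
    return P@E[:3,:3].T+E[:3,3]
def save(n,img): cv2.imwrite('pics/'+n,cv2.cvtColor(img,cv2.COLOR_RGB2BGR))
def rel(pos,Rt=None):
    "target TCP pos, rotation -> shares in tool axes"
    s=get_state(); R0=R.from_quat(s['eef_rot']); 
    d=R0.inv().apply(np.array(pos)-s['tool_pos'])/0.08
    w=(R0.inv()*Rt).as_rotvec()/np.pi if Rt is not None else np.zeros(3)
    return d.round(3),w.round(4)
E
python3 - <<'E'
from h import *
for n in('side','top'):
    p,d=snap(n); save(n+'0.png',p); f,cx,cy,E=cal(n); print(n,f,cx,cy,E.round(3).tolist(),(d>0).mean())
s=get_state(); print(s['tool_pos'],R.from_quat(s['eef_rot']).as_matrix().round(3),s['clock'])
E
```

```text
side 388.7175352423791 276.76300010970886 207.46214972675546 [[-0.921, -0.238, 0.307, 0.253], [-0.388, 0.584, -0.713, 0.826], [-0.01, -0.776, -0.631, 0.788], [0.0, 0.0, 0.0, 1.0]] 0.9960246598639456
top 461.2191178875857 276.6548469913927 204.18141924684755 [[0.0, -0.996, 0.091, 0.452], [-1.0, -0.001, -0.003, -0.013], [0.003, -0.091, -0.996, 1.616], [0.0, 0.0, 0.0, 1.0]] 0.9959141156462585
[0.25851957 0.56843565 0.23799801] [[-0.91   0.414 -0.001]
 [ 0.414  0.91  -0.001]
 [-0.    -0.002 -1.   ]] 0.1
```

View pics/top0.png

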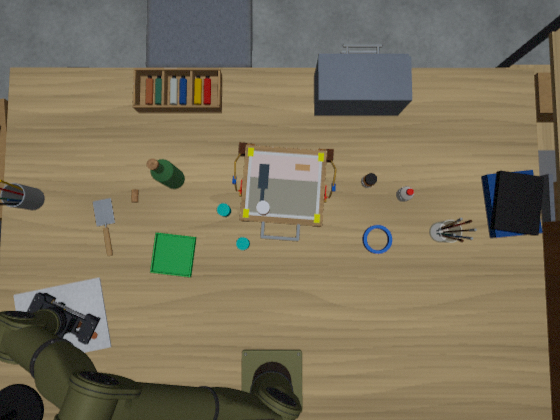

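View pics/side0.png

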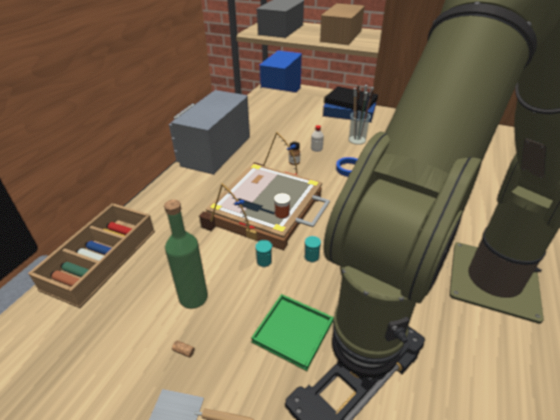

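The top view shows the easel at about (285,185) and the bow bar at (280,239). The green tray is at (174,255), the tape roll at (377,239) and the blue clips at about (235,181) and (333,187).

There are three pot-shaped things: the white-lidded one on the board at top (263,208) / side (283,203), and turquoise ones at top (223,210) and (243,243). The one on the board fits, with its orange-brown body and white lid; the turquoise ones are decoys. I'll confirm this in a crop and measure.

Run:
```python
from h import *
t=np.load('top.npz'); s=np.load('side.npz')
a=cv2.resize(t['p'][135:255,205:355],None,fx=4,fy=4,interpolation=cv2.INTER_CUBIC)[:480,:]
b=cv2.resize(s['p'][120:280,195:345],None,fx=3,fy=3,interpolation=cv2.INTER_CUBIC)
a=cv2.resize(a,(400,320)); b=cv2.resize(b,(400,427))
o=np.zeros((427,800,3),np.uint8); o[:320,:400]=a; o[:,400:]=b; save('crop1.png',o)
for n,z in(('top',t),('side',s)):
    P=cloud(n,z['d']); h=cv2.cvtColor(z['p'],cv2.COLOR_RGB2HSV).astype(int); H,S,V=h[...,0],h[...,1],h[...,2]
    v,u=np.mgrid[:420,:560]
    def rep(l,m):
        q=P[m]; 
        if len(q): print(n,l,len(q),'px',u[m].mean().round(1),v[m].mean().round(1),'med',np.median(q,0).round(4),'lo',np.percentile(q,3,0).round(4),'hi',np.percentile(q,97,0).round(4))
    near=(P[...,0]>.3)&(P[...,0]<.8)&(abs(P[...,1])<.25)
    rep('green',(H>50)&(H<70)&(S>180)&(V>80)&(P[...,2]<.06)&(P[...,2]>-.02)&(P[...,1]>.1))
    tr=(H>50)&(H<70)&(S>150)&(P[...,1]>.1)&(P[...,2]<.06)
    q=P[tr&(P[...,2]>.015)]; 
    if len(q): print('rect',cv2.minAreaRect(q[:,:2].astype(np.float32)))
    blue=(H>100)&(H<125)&(S>120)&near
    nl,L,st,c=cv2.connectedComponentsWithStats(blue.astype(np.uint8))
    for i in range(1,nl):
        if st[i,4]>3: rep('blue',L==i)
    red=((H<6)|(H>174))&(S>150)&near
    nl,L,st,c=cv2.connectedComponentsWithStats(red.astype(np.uint8))
    for i in range(1,nl):
        if st[i,4]>2: rep('red',L==i)
    box=(slice(195,222),slice(250,277)) if n=='top' else (slice(185,225),slice(265,300))
    m=np.zeros((420,560),bool); m[box]=1
    rep('pot>95',m&(P[...,2]>.1)&(P[...,2]<.135))
    rep('potlid',m&(P[...,2]>.115)&(P[...,2]<.135))
    box=(slice(215,245),slice(255,305)) if n=='top' else (slice(190,228),slice(295,332))
    m=np.zeros((420,560),bool); m[box]=1
    rep('bow',m&(P[...,2]>.04)&(P[...,2]<.085)&(S<90))
    m=near&(P[...,2]>.05)&(P[...,2]<.075)&(P[...,0]>.33)
    yel=(H>22)&(H<34)&(S>200)&(V>180)&near
    nl,L,st,c=cv2.connectedComponentsWithStats(yel.astype(np.uint8))
    for i in range(1,nl):
        if st[i,4]>8: rep('yel',L==i)
    cy=(H>80)&(H<98)&(S>120)&near
    nl,L,st,c=cv2.connectedComponentsWithStats(cy.astype(np.uint8))
    for i in range(1,nl):
        if st[i,4]>15: rep('turq',L==i)
```

```text
top green 367 px 171.6 254.7 med [0.4222 0.3512 0.0057] lo [ 0.3581  0.271  -0.0018] hi [0.4909 0.4074 0.0244]
rect ((0.23325121402740479, 0.4955786168575287), (0.21490682661533356, 0.9571965336799622), 55.086673736572266)
top blue 18 px 233.6 180.2 med [0.6619 0.1213 0.1525] lo [0.6552 0.1162 0.143 ] hi [0.6764 0.1259 0.1568]
top blue 17 px 333.1 187.6 med [ 0.6387 -0.1969  0.1509] lo [ 0.5382 -0.2021  0.1403] hi [ 0.6511 -0.0996  0.9161]
top red 8 px 241.0 183.5 med [0.6654 0.1043 0.058 ] lo [0.6538 0.1039 0.0547] hi [0.6764 0.1045 0.0628]
top red 12 px 325.1 192.4 med [ 0.6345 -0.1817  0.0581] lo [ 0.6184 -0.1843  0.0544] hi [ 0.6525 -0.1805  0.0687]
top red 6 px 240.2 190.7 med [0.6416 0.1075 0.0561] lo [0.6368 0.104  0.0519] hi [0.6437 0.1108 0.0581]
top pot>95 151 px 262.5 207.4 med [0.5794 0.0305 0.1203] lo [0.5599 0.0111 0.1137] hi [0.599  0.0485 0.1258]
top potlid 142 px 262.3 207.3 med [0.5795 0.0305 0.1205] lo [0.56   0.0111 0.1158] hi [0.5984 0.0493 0.1258]
top bow 382 px 281.5 227.2 med [ 0.5138 -0.0387  0.0607] lo [ 0.4735 -0.1029  0.0534] hi [0.5577 0.0357 0.0674]
top 
[... 929 characters left out ...]
.6667 0.1002 0.0562] hi [0.6808 0.1066 0.0586]
side red 8 px 251.6 226.6 med [0.6422 0.107  0.0581] lo [0.6347 0.103  0.0564] hi [0.6458 0.1121 0.0606]
side pot>95 212 px 281.5 201.0 med [0.5788 0.0384 0.1208] lo [0.5604 0.0135 0.1011] hi [0.5997 0.0515 0.1239]
side potlid 147 px 281.6 198.9 med [0.5803 0.0344 0.1217] lo [0.5604 0.013  0.1158] hi [0.6008 0.0511 0.124 ]
side bow 448 px 308.4 205.7 med [ 0.5246 -0.051   0.0619] lo [ 0.477  -0.1021  0.054 ] hi [0.5773 0.0386 0.0655]
side turq 284 px 312.0 248.0 med [0.4601 0.1146 0.0543] lo [0.4453 0.087  0.0117] hi [0.4777 0.1222 0.0623]
side turq 302 px 263.5 251.9 med [0.5736 0.1781 0.0576] lo [0.5592 0.1485 0.0121] hi [0.5936 0.1878 0.0623]
```

View pics/crop1.png

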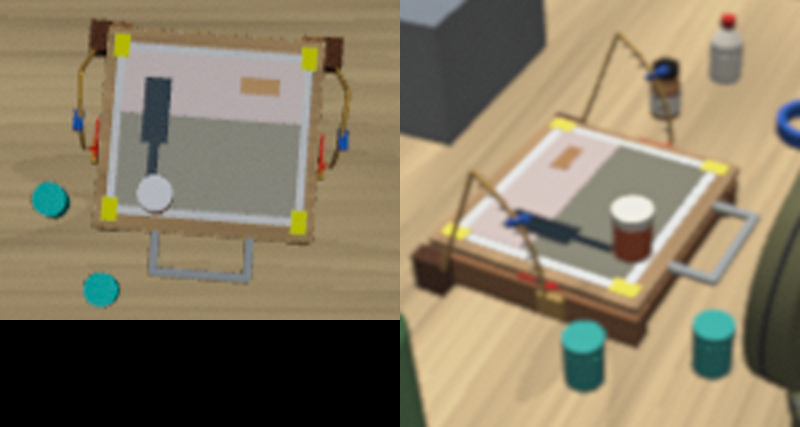

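The crop confirms it: the pot on the board (side crop at about (632,228)) has a brown body and white lid. The two on the table are turquoise. I'll start moving towards the pot.

Call:
step_arm:
  motion:
    - {"dx": -1,"dy": -0.7,"wz": 0.387,"claw": 80}
    - {"dx": -1,"dy": -0.7,"wz": 0.387,"claw": 80}
    - {"dx": -1,"dy": -0.7,"wz": 0.387,"claw": 80}
    - {"dx": -1,"dy": -0.7,"wz": 0.387,"claw": 80}
    - {"dx": -1,"dy": -0.7,"wz": 0.387,"claw": 80}
    - {"dx": -1,"dy": -0.7,"wz": 0.387,"claw": 80}
    - {"dx": -1,"dy": -0.7,"wz": 0.387,"claw": 80}
    - {"dx": -1,"dy": -0.7,"wz": 0.387,"claw": 80}

```text
$.motion[0]: bad value
```

Call:
step_arm:
  motion:
    - {"dx": -0.99,"dy": -0.7,"dz": 0.0,"wx": 0.0,"wy": 0.0,"wz": 0.387,"claw": 80.0}
    - {"dx": -0.99,"dy": -0.7,"dz": 0.0,"wx": 0.0,"wy": 0.0,"wz": 0.387,"claw": 80.0}
    - {"dx": -0.99,"dy": -0.7,"dz": 0.0,"wx": 0.0,"wy": 0.0,"wz": 0.387,"claw": 80.0}
    - {"dx": -0.99,"dy": -0.7,"dz": 0.0,"wx": 0.0,"wy": 0.0,"wz": 0.387,"claw": 80.0}
    - {"dx": -0.99,"dy": -0.7,"dz": 0.0,"wx": 0.0,"wy": 0.0,"wz": 0.387,"claw": 80.0}
    - {"dx": -0.99,"dy": -0.7,"dz": 0.0,"wx": 0.0,"wy": 0.0,"wz": 0.387,"claw": 80.0}
    - {"dx": -0.99,"dy": -0.7,"dz": 0.0,"wx": 0.0,"wy": 0.0,"wz": 0.387,"claw": 80.0}
    - {"dx": -0.99,"dy": -0.7,"dz": 0.0,"wx": 0.0,"wy": 0.0,"wz": 0.387,"claw": 80.0}

```text
clock: 0.9
tool_pos: [0.3074, 0.485, 0.2384]
eef_rot: [0.729, 0.685, -0.0, 0.0]
contact_force: [0.2, -1.0, 0.4]
opening: 0.904
finger_force: 0.0
```

Run:
```python
from h import *
t=np.load('top.npz'); P=cloud('top',t['d'])
h=cv2.cvtColor(t['p'],cv2.COLOR_RGB2HSV).astype(int)
m=np.zeros((420,560),bool); m[222:285,140:205]=1
m&=(h[...,0]>45)&(h[...,0]<75)&(h[...,1]>150)
q=P[m]; print('tray',m.sum(),cv2.minAreaRect(q[:,:2].astype(np.float32)),np.percentile(q,[1,50,99],axis=0).round(3))
f=lambda u0,u1,v0,v1:P[v0:v1,u0:u1].reshape(-1,3)
q=f(255,305,226,246); q=q[(q[:,2]>.042)&(q[:,2]<.08)]; 
q=q[q[:,0]<.5]; print('bar',len(q),q.mean(0),np.percentile(q,[3,50,97],axis=0).round(4),np.polyfit(q[:,1],q[:,0],1))
q=f(140,195,145,205); q=q[q[:,2]>.05]; print('bottle',np.percentile(q,[2,50,98],axis=0).round(3))
s=get_state(); print(s['tool_pos'],s['clock'],s['q'],R.from_quat(s['eef_rot']).as_matrix().round(3).tolist())
```

```text
tray 1599 ((0.40927571058273315, 0.20315022766590118), (0.4193820357322693, 0.13542833924293518), 83.34566497802734) [[ 0.357  0.269 -0.004]
 [ 0.426  0.342  0.005]
 [ 0.494  0.411  0.025]]
bar 160 [ 0.48247036 -0.02793184  0.06002968] [[ 0.4735 -0.0891  0.0513]
 [ 0.4802 -0.0285  0.06  ]
 [ 0.4971  0.0363  0.0672]] [0.03829974 0.48354015]
bottle [[0.653 0.308 0.058]
 [0.679 0.331 0.196]
 [0.718 0.37  0.303]]
[0.30735931 0.48496739 0.23838037] 0.9 [-1.17410508  0.62410364  0.14879717  1.73361442 -0.12198367  0.7936749
 -1.02921369] [[0.062, 0.998, -0.001], [0.998, -0.062, -0.001], [-0.001, -0.0, -1.0]]
```

Call:
step_arm:
  motion:
    - {"dx": -0.91,"dy": 0.62,"dz": 0.0,"wx": 0.0,"wy": 0.0,"wz": 0.0,"claw": 80.0}
    - {"dx": -0.91,"dy": 0.62,"dz": 0.0,"wx": 0.0,"wy": 0.0,"wz": 0.0,"claw": 80.0}
    - {"dx": -0.91,"dy": 0.62,"dz": 0.0,"wx": 0.0,"wy": 0.0,"wz": 0.0,"claw": 80.0}

```text
clock: 1.2
tool_pos: [0.3567, 0.4035, 0.2386]
eef_rot: [0.73, 0.684, -0.001, 0.002]
contact_force: [0.0, -0.1, -0.6]
opening: 0.908
finger_force: 0.0
```

Call:
step_arm:
  motion:
    - {"dx": -0.91,"dy": 0.62,"dz": 0.0,"wx": 0.0,"wy": 0.0,"wz": 0.0,"claw": 80.0}
    - {"dx": -0.91,"dy": 0.62,"dz": 0.0,"wx": 0.0,"wy": 0.0,"wz": 0.0,"claw": 80.0}
    - {"dx": -0.91,"dy": 0.62,"dz": 0.0,"wx": 0.0,"wy": 0.0,"wz": 0.0,"claw": 80.0}

```text
clock: 1.5
tool_pos: [0.4016, 0.3286, 0.2387]
eef_rot: [0.73, 0.684, -0.001, 0.002]
contact_force: [0.7, 0.5, 0.3]
opening: 0.908
finger_force: 0.0
```

Call:
step_arm:
  motion:
    - {"dx": -0.91,"dy": 0.62,"dz": 0.0,"wx": 0.0,"wy": 0.0,"wz": 0.0,"claw": 80.0}
    - {"dx": -0.91,"dy": 0.62,"dz": 0.0,"wx": 0.0,"wy": 0.0,"wz": 0.0,"claw": 80.0}
    - {"dx": -0.91,"dy": 0.62,"dz": 0.0,"wx": 0.0,"wy": 0.0,"wz": 0.0,"claw": 80.0}

```text
clock: 1.8
tool_pos: [0.4467, 0.2537, 0.2387]
eef_rot: [0.73, 0.684, -0.0, 0.002]
contact_force: [0.0, -0.5, 0.6]
opening: 0.911
finger_force: 0.0
```

Call:
step_arm:
  motion:
    - {"dx": -0.91,"dy": 0.62,"dz": 0.0,"wx": 0.0,"wy": 0.0,"wz": 0.0,"claw": 80.0}
    - {"dx": -0.91,"dy": 0.62,"dz": 0.0,"wx": 0.0,"wy": 0.0,"wz": 0.0,"claw": 80.0}
    - {"dx": -0.91,"dy": 0.62,"dz": 0.0,"wx": 0.0,"wy": 0.0,"wz": 0.0,"claw": 80.0}

```text
clock: 2.1
tool_pos: [0.492, 0.1787, 0.2388]
eef_rot: [0.729, 0.684, -0.0, 0.002]
contact_force: [-0.1, 0.0, 1.0]
opening: 0.907
finger_force: 0.0
```

Call:
step_arm:
  motion:
    - {"dx": -0.91,"dy": 0.62,"dz": 0.0,"wx": 0.0,"wy": 0.0,"wz": 0.0,"claw": 80.0}
    - {"dx": -0.91,"dy": 0.62,"dz": 0.0,"wx": 0.0,"wy": 0.0,"wz": 0.0,"claw": 80.0}
    - {"dx": -0.91,"dy": 0.62,"dz": 0.0,"wx": 0.0,"wy": 0.0,"wz": 0.0,"claw": 80.0}

```text
clock: 2.4
tool_pos: [0.5373, 0.1035, 0.2387]
eef_rot: [0.729, 0.684, -0.0, 0.002]
contact_force: [-0.9, -0.1, 0.1]
opening: 0.909
finger_force: 0.0
```

Run:
```python
from h import *
Rt=R.from_matrix(np.array([[.068,.998,0],[.998,-.068,0],[0,0,-1]]))
print(rel([.5795,.031,.08],Rt),get_state()['q'],get_state()['tool_pos'])
```

```text
(array([-0.866,  0.579,  1.988]), array([0.0008, 0.0008, 0.0014])) [-0.3293025   0.58499319  0.08617779  1.81309255 -0.06552254  0.74477813
 -0.27283486] [0.53730538 0.10349831 0.23871869]
```

Call:
step_arm:
  motion:
    - {"dx": -0.85,"dy": 0.56,"dz": 0.0,"wx": 0.0,"wy": 0.0,"wz": 0.0,"claw": 80.0}
    - {"dx": -0.85,"dy": 0.56,"dz": 0.0,"wx": 0.0,"wy": 0.0,"wz": 0.0,"claw": 80.0}
    - {"dx": -0.85,"dy": 0.56,"dz": 0.0,"wx": 0.0,"wy": 0.0,"wz": 0.0,"claw": 80.0}
    - {"dx": -0.85,"dy": 0.56,"dz": 0.9,"wx": 0.0,"wy": 0.0,"wz": 0.0,"claw": 80.0}
    - {"dx": -0.85,"dy": 0.56,"dz": 0.9,"wx": 0.0,"wy": 0.0,"wz": 0.0,"claw": 80.0}
    - {"dx": -0.85,"dy": 0.56,"dz": 0.9,"wx": 0.0,"wy": 0.0,"wz": 0.0,"claw": 80.0}
    - {"dx": -0.85,"dy": 0.56,"dz": 0.9,"wx": 0.0,"wy": 0.0,"wz": 0.0,"claw": 80.0}

```text
clock: 3.1
tool_pos: [0.5757, 0.0397, 0.167]
eef_rot: [0.726, 0.688, 0.0, -0.001]
contact_force: [1.0, 0.2, 0.0]
opening: 0.906
finger_force: 0.0
```

Run:
```python
from h import *
print(rel([.5795,.031,.08]),get_state()['tool_pos'])
p,d=snap('side'); P=cloud('side',d); save('side1.png',cv2.resize(p[110:290,180:400],None,fx=3,fy=3))
h=cv2.cvtColor(p,cv2.COLOR_RGB2HSV)
```

```text
(array([-0.107,  0.054,  1.087]), array([0., 0., 0.])) [0.57565113 0.03968994 0.16695616]
```

View pics/side1.png

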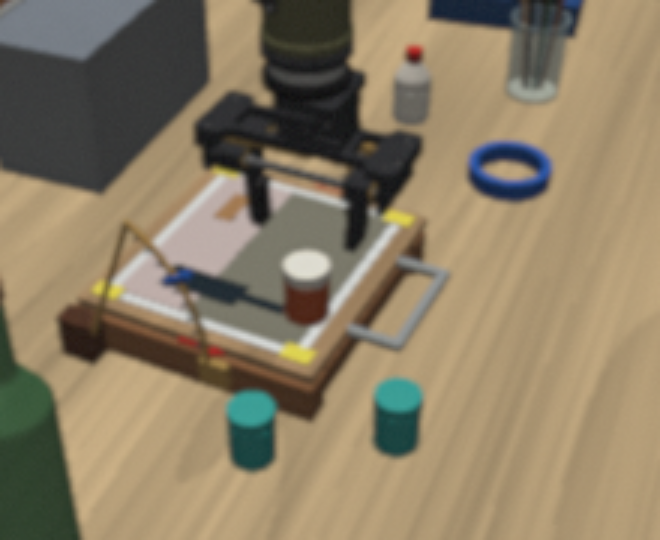

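The gripper hangs above and behind the pot: the fingers are at crop (258,195) and (357,225), the pot is at (306,285), and the board is clear around it. I'll descend.

Call:
step_arm:
  motion:
    - {"dx": -0.1,"dy": 0.05,"dz": 0.2,"wx": 0.0,"wy": 0.0,"wz": 0.0,"claw": 80.0}
    - {"dx": -0.1,"dy": 0.05,"dz": 0.2,"wx": 0.0,"wy": 0.0,"wz": 0.0,"claw": 80.0}
    - {"dx": -0.1,"dy": 0.05,"dz": 0.6,"wx": 0.0,"wy": 0.0,"wz": 0.0,"claw": 80.0}
    - {"dx": -0.1,"dy": 0.05,"dz": 0.99,"wx": 0.0,"wy": 0.0,"wz": 0.0,"claw": 80.0}
    - {"dx": -0.1,"dy": 0.05,"dz": 0.99,"wx": 0.0,"wy": 0.0,"wz": 0.0,"claw": 80.0}
    - {"dx": -0.1,"dy": 0.05,"dz": 0.99,"wx": 0.0,"wy": 0.0,"wz": 0.0,"claw": 80.0}

```text
clock: 3.75
tool_pos: [0.5794, 0.029, 0.0878]
eef_rot: [0.727, 0.687, -0.0, -0.0]
contact_force: [-0.0, 0.0, 1.1]
opening: 0.908
finger_force: 0.0
```

Run:
```python
from h import *
print(rel([.5795,.031,.08]),get_state()['tool_pos'],get_state()['contact_force'])
```

```text
(array([ 0.025, -0.   ,  0.098]), array([0., 0., 0.])) [0.57940117 0.0290022  0.08781875] [-0.00591425  0.04264634  1.10120601]
```

Call:
step_arm:
  force: 15
  motion:
    - {"dx": 0.02,"dy": 0.0,"dz": 0.12,"wx": 0.0,"wy": 0.0,"wz": 0.0,"claw": 80.0}
    - {"dx": 0.02,"dy": 0.0,"dz": 0.12,"wx": 0.0,"wy": 0.0,"wz": 0.0,"claw": 55.0}
    - {"dx": 0.02,"dy": 0.0,"dz": 0.12,"wx": 0.0,"wy": 0.0,"wz": 0.0,"claw": 48.0}
    - {"dx": 0.02,"dy": 0.0,"dz": 0.12,"wx": 0.0,"wy": 0.0,"wz": 0.0,"claw": 36.0}
    - {"dx": 0.02,"dy": 0.0,"dz": 0.12,"wx": 0.0,"wy": 0.0,"wz": 0.0,"claw": 36.0}
    - {"dx": 0.02,"dy": 0.0,"dz": 0.12,"wx": 0.0,"wy": 0.0,"wz": 0.0,"claw": 36.0}
    - {"dx": 0.02,"dy": 0.0,"dz": 0.12,"wx": 0.0,"wy": 0.0,"wz": 0.0,"claw": 36.0}
    - {"dx": 0.02,"dy": 0.0,"dz": 0.12,"wx": 0.0,"wy": 0.0,"wz": 0.0,"claw": 36.0}

```text
clock: 4.55
tool_pos: [0.5797, 0.0309, 0.0781]
eef_rot: [0.727, 0.687, 0.0, 0.0]
contact_force: [1.1, -0.5, 2.5]
opening: 0.497
finger_force: 15.0
```

Call:
step_arm:
  motion:
    - {"dx": 0.0,"dy": 0.0,"dz": -0.2,"wx": 0.0,"wy": 0.0,"wz": 0.0,"claw": 36.0}
    - {"dx": 0.0,"dy": 0.0,"dz": -0.5,"wx": 0.0,"wy": 0.0,"wz": 0.0,"claw": 36.0}
    - {"dx": 0.0,"dy": 0.0,"dz": -0.8,"wx": 0.0,"wy": 0.0,"wz": 0.0,"claw": 36.0}
    - {"dx": 0.0,"dy": 0.0,"dz": -0.99,"wx": 0.0,"wy": 0.0,"wz": 0.0,"claw": 36.0}

```text
clock: 4.95
tool_pos: [0.5797, 0.0309, 0.1584]
eef_rot: [0.727, 0.687, 0.0, 0.0]
contact_force: [-0.0, -1.0, -2.4]
opening: 0.497
finger_force: 15.0
```

Call:
step_arm:
  motion:
    - {"dx": 0.3,"dy": -0.2,"dz": -0.3,"wx": 0.0,"wy": 0.0,"wz": 0.0,"claw": 36.0}
    - {"dx": 0.6,"dy": -0.4,"dz": -0.5,"wx": 0.0,"wy": 0.0,"wz": 0.0,"claw": 36.0}
    - {"dx": 0.9,"dy": -0.5,"dz": -0.5,"wx": 0.0,"wy": 0.0,"wz": 0.0,"claw": 36.0}

```text
clock: 5.25
tool_pos: [0.5432, 0.1058, 0.199]
eef_rot: [0.727, 0.687, 0.001, 0.0]
contact_force: [0.2, 0.8, -0.3]
opening: 0.504
finger_force: 15.0
```

Call:
step_arm:
  motion:
    - {"dx": 0.4,"dy": -0.25,"dz": 0.0,"wx": 0.0,"wy": 0.0,"wz": 0.0,"claw": 36.0}
    - {"dx": 0.9,"dy": -0.5,"dz": 0.0,"wx": 0.0,"wy": 0.0,"wz": 0.0,"claw": 36.0}

```text
clock: 5.45
tool_pos: [0.507, 0.1786, 0.1972]
eef_rot: [0.728, 0.686, -0.0, 0.0]
contact_force: [1.1, 0.1, -1.3]
opening: 0.496
finger_force: 15.0
```

Call:
step_arm:
  motion:
    - {"dx": 0.45,"dy": -0.25,"dz": 0.0,"wx": 0.0,"wy": 0.0,"wz": 0.0,"claw": 36.0}
    - {"dx": 0.9,"dy": -0.5,"dz": 0.0,"wx": 0.0,"wy": 0.0,"wz": 0.0,"claw": 36.0}

```text
clock: 5.65
tool_pos: [0.4704, 0.2545, 0.197]
eef_rot: [0.727, 0.687, -0.0, -0.0]
contact_force: [1.2, -0.2, -0.6]
opening: 0.497
finger_force: 15.0
```

Call:
step_arm:
  motion:
    - {"dx": 0.45,"dy": -0.25,"dz": 0.0,"wx": 0.0,"wy": 0.0,"wz": 0.0,"claw": 36.0}
    - {"dx": 0.8,"dy": -0.5,"dz": 0.0,"wx": 0.0,"wy": 0.0,"wz": 0.0,"claw": 36.0}
    - {"dx": 0.8,"dy": -0.5,"dz": 0.0,"wx": 0.0,"wy": 0.0,"wz": 0.0,"claw": 36.0}

```text
clock: 5.95
tool_pos: [0.431, 0.3253, 0.1966]
eef_rot: [0.723, 0.691, -0.0, -0.002]
contact_force: [0.8, -0.0, -1.7]
opening: 0.499
finger_force: 15.0
```

Run:
```python
from h import *
Rt=R.from_matrix(np.array([[.068,.998,0],[.998,-.068,0],[0,0,-1]]))
print(rel([.4255,.341,.0225],Rt),get_state()['tool_pos'],get_state()['finger_force'],get_state()['opening'])
```

```text
(array([ 0.186, -0.07 ,  2.177]), array([-0.0011, -0.0009,  0.007 ])) [0.43098273 0.32533085 0.19661747] 14.975601371261291 0.4989426946957722
```

Call:
step_arm:
  motion:
    - {"dx": 0.19,"dy": -0.07,"dz": 0.3,"wx": 0.0,"wy": 0.0,"wz": 0.007,"claw": 36.0}
    - {"dx": 0.19,"dy": -0.07,"dz": 0.7,"wx": 0.0,"wy": 0.0,"wz": 0.007,"claw": 36.0}
    - {"dx": 0.19,"dy": -0.07,"dz": 0.99,"wx": 0.0,"wy": 0.0,"wz": 0.007,"claw": 36.0}
    - {"dx": 0.19,"dy": -0.07,"dz": 0.99,"wx": 0.0,"wy": 0.0,"wz": 0.007,"claw": 36.0}

```text
clock: 6.35
tool_pos: [0.4289, 0.3329, 0.1153]
eef_rot: [0.734, 0.679, -0.003, -0.0]
contact_force: [0.1, -0.4, -0.3]
opening: 0.497
finger_force: 15.0
```

Call:
step_arm:
  motion:
    - {"dx": 0.0,"dy": 0.0,"dz": 0.3,"wx": 0.0,"wy": 0.0,"wz": 0.0,"claw": 36.0}
    - {"dx": 0.0,"dy": 0.0,"dz": 0.6,"wx": 0.0,"wy": 0.0,"wz": 0.0,"claw": 36.0}
    - {"dx": 0.0,"dy": 0.0,"dz": 0.9,"wx": 0.0,"wy": 0.0,"wz": 0.0,"claw": 36.0}
    - {"dx": 0.0,"dy": 0.0,"dz": 0.9,"wx": 0.0,"wy": 0.0,"wz": 0.0,"claw": 36.0}

```text
clock: 6.75
tool_pos: [0.4299, 0.3336, 0.0447]
eef_rot: [0.734, 0.679, -0.002, -0.0]
contact_force: [-1.3, -0.5, -1.1]
opening: 0.494
finger_force: 15.0
```

Run:
```python
from h import *
s=get_state();print(rel([.4255,.341,.0225]),s['tool_pos'],s['contact_force'],s['opening'])
p,d=snap('side'); save('side2.png',cv2.resize(p[220:400,200:440],None,fx=3,fy=3))
```

```text
(array([ 0.088, -0.061,  0.277]), array([0., 0., 0.])) [0.42990363 0.33363099 0.04468527] [-1.31796359 -0.46237325 -1.09681201] 0.49418052795990935
```

View pics/side2.png

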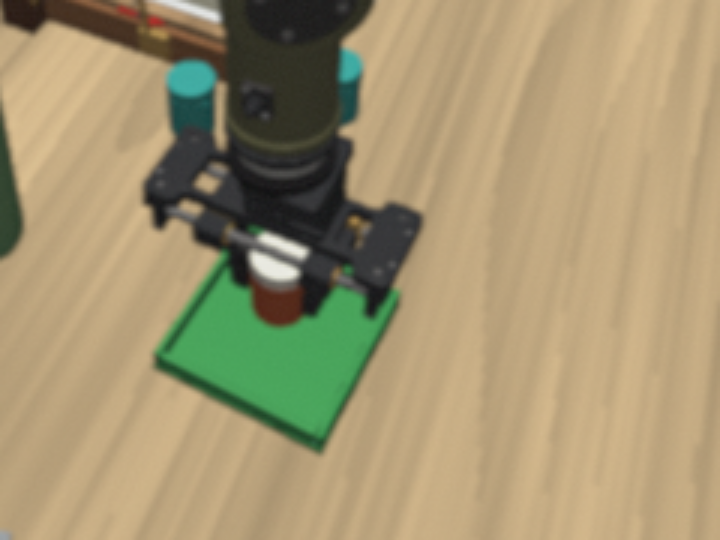

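The pot hangs upright over the tray: pot at crop (280,285), tray centre about (280,345). I'll lower it and release.

Call:
step_arm:
  motion:
    - {"dx": 0.08,"dy": -0.06,"dz": 0.1,"wx": 0.0,"wy": 0.0,"wz": 0.0,"claw": 36.0}
    - {"dx": 0.08,"dy": -0.06,"dz": 0.18,"wx": 0.0,"wy": 0.0,"wz": 0.0,"claw": 36.0}
    - {"dx": 0.08,"dy": -0.06,"dz": 0.24,"wx": 0.0,"wy": 0.0,"wz": 0.0,"claw": 36.0}
    - {"dx": 0.08,"dy": -0.06,"dz": 0.26,"wx": 0.0,"wy": 0.0,"wz": 0.0,"claw": 36.0}
    - {"dx": 0.08,"dy": -0.06,"dz": 0.26,"wx": 0.0,"wy": 0.0,"wz": 0.0,"claw": 36.0}

```text
clock: 7.3
tool_pos: [0.4264, 0.3414, 0.0251]
eef_rot: [0.734, 0.679, -0.0, 0.0]
contact_force: [0.5, 0.2, -0.6]
opening: 0.498
finger_force: 15.0
```

Call:
step_arm:
  motion:
    - {"dx": 0.0,"dy": 0.0,"dz": 0.02,"wx": 0.0,"wy": 0.0,"wz": 0.0,"claw": 36.0}
    - {"dx": 0.0,"dy": 0.0,"dz": 0.035,"wx": 0.0,"wy": 0.0,"wz": 0.0,"claw": 36.0}
    - {"dx": 0.0,"dy": 0.0,"dz": 0.035,"wx": 0.0,"wy": 0.0,"wz": 0.0,"claw": 36.0}

```text
clock: 7.6
tool_pos: [0.4263, 0.3416, 0.0223]
eef_rot: [0.734, 0.679, -0.0, -0.0]
contact_force: [0.4, -0.9, -1.5]
opening: 0.497
finger_force: 15.0
```

Call:
step_arm:
  motion:
    - {"dx": 0.0,"dy": 0.0,"dz": 0.012,"wx": 0.0,"wy": 0.0,"wz": 0.0,"claw": 36.0}
    - {"dx": 0.0,"dy": 0.0,"dz": 0.012,"wx": 0.0,"wy": 0.0,"wz": 0.0,"claw": 47.0}
    - {"dx": 0.0,"dy": 0.0,"dz": 0.012,"wx": 0.0,"wy": 0.0,"wz": 0.0,"claw": 55.0}
    - {"dx": 0.0,"dy": 0.0,"dz": 0.012,"wx": 0.0,"wy": 0.0,"wz": 0.0,"claw": 66.0}
    - {"dx": 0.0,"dy": 0.0,"dz": 0.012,"wx": 0.0,"wy": 0.0,"wz": 0.0,"claw": 66.0}
    - {"dx": 0.0,"dy": 0.0,"dz": 0.012,"wx": 0.0,"wy": 0.0,"wz": 0.0,"claw": 66.0}

```text
clock: 8.2
tool_pos: [0.4263, 0.3417, 0.0213]
eef_rot: [0.734, 0.679, 0.0, -0.0]
contact_force: [-0.1, -0.6, -0.1]
opening: 0.754
finger_force: 0.0
```

Call:
step_arm:
  motion:
    - {"dx": 0.0,"dy": 0.0,"dz": -0.3,"wx": 0.0,"wy": 0.0,"wz": 0.0,"claw": 66.0}
    - {"dx": 0.0,"dy": 0.0,"dz": -0.7,"wx": 0.0,"wy": 0.0,"wz": 0.0,"claw": 66.0}
    - {"dx": 0.0,"dy": 0.0,"dz": -0.99,"wx": 0.0,"wy": 0.0,"wz": 0.0,"claw": 66.0}
    - {"dx": 0.0,"dy": 0.0,"dz": -0.99,"wx": 0.0,"wy": 0.0,"wz": 0.0,"claw": 66.0}

```text
clock: 8.6
tool_pos: [0.4279, 0.3428, 0.1033]
eef_rot: [0.734, 0.679, 0.003, 0.0]
contact_force: [0.3, 0.1, 0.4]
opening: 0.749
finger_force: 0.0
```

Call:
step_arm:
  motion:
    - {"dx": 0.0,"dy": 0.0,"dz": -0.5,"wx": 0.0,"wy": 0.0,"wz": 0.0,"claw": 66.0}
    - {"dx": 0.0,"dy": 0.0,"dz": -0.99,"wx": 0.0,"wy": 0.0,"wz": 0.0,"claw": 66.0}
    - {"dx": 0.0,"dy": 0.0,"dz": -0.99,"wx": 0.0,"wy": 0.0,"wz": 0.0,"claw": 66.0}

```text
clock: 8.9
tool_pos: [0.4286, 0.3432, 0.1832]
eef_rot: [0.734, 0.679, 0.004, 0.0]
contact_force: [0.5, 0.5, 0.1]
opening: 0.747
finger_force: 0.0
```

Run:
```python
from h import *
s=get_state();print(s['tool_pos'],s['contact_force'],s['opening'])
p,d=snap('side'); save('side3.png',cv2.resize(p[220:400,200:440],None,fx=3,fy=3)); P=cloud('side',d)
h=cv2.cvtColor(p,cv2.COLOR_RGB2HSV).astype(int)
m=(abs(P[...,0]-.426)<.035)&(abs(P[...,1]-.341)<.035)&(P[...,2]>.06)&(P[...,2]<.075); print('lid',m.sum(),P[m].mean(0))
Rt=R.from_matrix(np.array([[.07,.9975,0],[.9975,-.07,0],[0,0,-1]]))
print(rel([.4823,-.0278,.16],Rt),s['q'])
```

```text
[0.42858763 0.34321536 0.1831895 ] [0.47639012 0.45566481 0.06705561] 0.7469519389615503
lid 299 [0.42683308 0.34206011 0.06616486]
(array([-4.561,  1.045,  0.253]), array([ 0.0009, -0.0009, -0.0025])) [-0.84554387  0.66844088  0.14295695  1.8715839  -0.15553763  0.60429717
 -0.68368578]
```

View pics/side3.png

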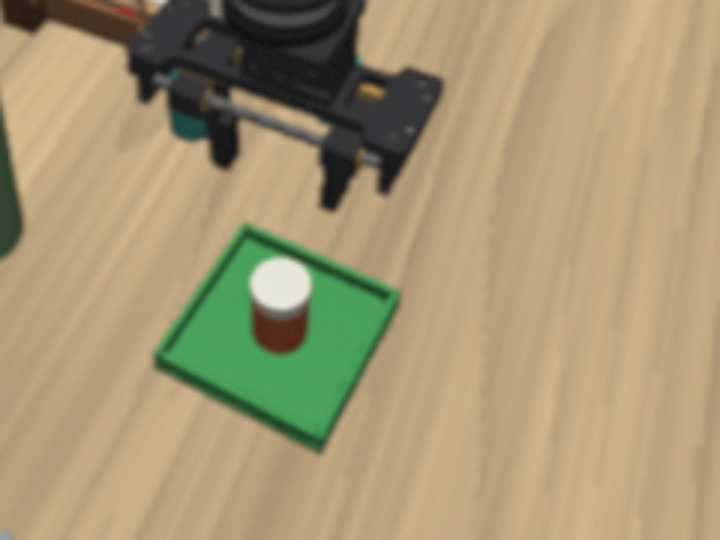

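The pot stands upright in the tray at crop (280,310), fingers clear. Next is the bow.

Call:
step_arm:
  motion:
    - {"dx": -0.5,"dy": 0.1,"dz": 0.0,"wx": 0.0,"wy": 0.0,"wz": 0.0,"claw": 42.0}
    - {"dx": -0.91,"dy": 0.21,"dz": 0.0,"wx": 0.0,"wy": 0.0,"wz": 0.0,"claw": 42.0}

```text
clock: 9.15
tool_pos: [0.436, 0.2666, 0.1781]
eef_rot: [0.733, 0.68, -0.002, -0.0]
contact_force: [1.3, -0.1, -0.5]
opening: 0.594
finger_force: 0.0
```

Call:
step_arm:
  motion:
    - {"dx": -0.5,"dy": 0.1,"dz": 0.0,"wx": 0.0,"wy": 0.0,"wz": 0.0,"claw": 42.0}
    - {"dx": -0.91,"dy": 0.21,"dz": 0.0,"wx": 0.0,"wy": 0.0,"wz": 0.0,"claw": 42.0}

```text
clock: 9.35
tool_pos: [0.4472, 0.1913, 0.178]
eef_rot: [0.734, 0.679, -0.002, -0.0]
contact_force: [0.5, 0.3, 0.7]
opening: 0.473
finger_force: 0.0
```

Call:
step_arm:
  motion:
    - {"dx": -0.5,"dy": 0.1,"dz": 0.0,"wx": 0.0,"wy": 0.0,"wz": 0.0,"claw": 42.0}
    - {"dx": -0.91,"dy": 0.21,"dz": 0.0,"wx": 0.0,"wy": 0.0,"wz": 0.0,"claw": 42.0}

```text
clock: 9.55
tool_pos: [0.4582, 0.1175, 0.1781]
eef_rot: [0.734, 0.679, -0.002, -0.001]
contact_force: [-0.0, -0.5, 0.7]
opening: 0.477
finger_force: 0.0
```

Call:
step_arm:
  motion:
    - {"dx": -0.5,"dy": 0.1,"dz": 0.0,"wx": 0.0,"wy": 0.0,"wz": 0.0,"claw": 42.0}
    - {"dx": -0.91,"dy": 0.21,"dz": 0.0,"wx": 0.0,"wy": 0.0,"wz": 0.0,"claw": 42.0}

```text
clock: 9.75
tool_pos: [0.4693, 0.0438, 0.1781]
eef_rot: [0.734, 0.679, -0.002, -0.001]
contact_force: [0.2, -0.1, -0.1]
opening: 0.474
finger_force: 0.0
```

Call:
step_arm:
  motion:
    - {"dx": -0.5,"dy": 0.1,"dz": 0.0,"wx": 0.0,"wy": 0.0,"wz": 0.0,"claw": 42.0}
    - {"dx": -0.9,"dy": 0.21,"dz": 0.0,"wx": 0.0,"wy": 0.0,"wz": 0.0,"claw": 42.0}
    - {"dx": -0.9,"dy": 0.21,"dz": 0.0,"wx": 0.0,"wy": 0.0,"wz": 0.0,"claw": 42.0}
    - {"dx": -0.9,"dy": 0.21,"dz": 0.0,"wx": 0.0,"wy": 0.0,"wz": 0.0,"claw": 42.0}

```text
clock: 10.15
tool_pos: [0.4808, -0.0274, 0.1783]
eef_rot: [0.735, 0.678, -0.001, -0.001]
contact_force: [-0.5, 1.1, 0.2]
opening: 0.473
finger_force: 0.0
```

Run:
```python
from h import *
s=get_state();print(s['tool_pos'],s['opening'])
p,d=snap('side'); P=cloud('side',d); save('side4.png',cv2.resize(p[120:280,220:400],None,fx=3,fy=3))
m=np.zeros((420,560),bool); m[195:240,295:335]=1
m&=(P[...,2]>.045)&(P[...,2]<.07)&(P[...,0]<.492)&(P[...,0]>.45)&(abs(P[...,1]+.03)<.06)
print('bar side',m.sum(),np.percentile(P[m],[5,50,95],axis=0).round(4).tolist(),np.polyfit(P[m][:,1],P[m][:,0],1))
Rt=R.from_matrix(np.array([[.07,.9975,0],[.9975,-.07,0],[0,0,-1]]))
print(rel([.4823,-.0278,.16],Rt),rel([.4823,-.0278,.037],Rt),s['q'])
```

```text
[ 0.48082341 -0.02744127  0.17834193] 0.4729982164685987
bar side 117 [[0.4753, -0.0837, 0.0553], [0.4817, -0.0327, 0.0608], [0.4894, 0.0241, 0.0637]] [0.04066126 0.48337908]
(array([-0.019,  0.02 ,  0.232]), array([-0.0008, -0.0002, -0.0023])) (array([-0.02 ,  0.024,  1.769]), array([-0.0008, -0.0002, -0.0023])) [-0.05643053  0.60647658  0.02839969  2.05571727 -0.03595811  0.48265043
 -0.08097639]
```

View pics/side4.png

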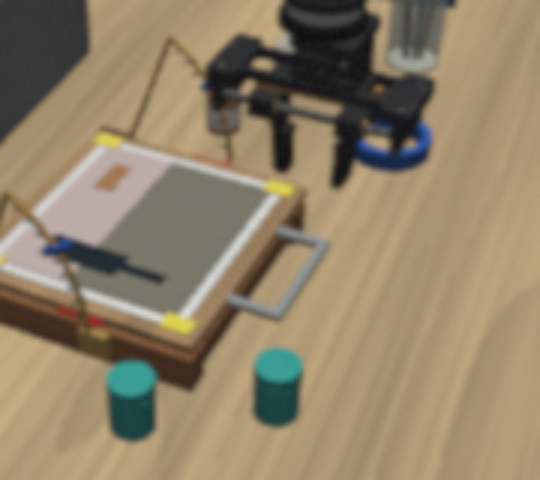

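The bow bar runs at crop (300,280), 56 mm axis height confirmed by both views, and the open fingers are directly above it. I'll descend around it.

Call:
step_arm:
  force: 30
  motion:
    - {"dx": -0.02,"dy": 0.02,"dz": 0.4,"wx": 0.0,"wy": 0.0,"wz": 0.0,"claw": 42.0}
    - {"dx": -0.02,"dy": 0.02,"dz": 0.9,"wx": 0.0,"wy": 0.0,"wz": 0.0,"claw": 42.0}
    - {"dx": -0.02,"dy": 0.02,"dz": 0.9,"wx": 0.0,"wy": 0.0,"wz": 0.0,"claw": 42.0}

```text
clock: 10.5
tool_pos: [0.4798, -0.0265, 0.1038]
eef_rot: [0.733, 0.68, -0.003, -0.004]
contact_force: [-1.1, 0.6, 0.6]
opening: 0.481
finger_force: 0.0
```

Call:
step_arm:
  motion:
    - {"dx": 0.0,"dy": 0.0,"dz": 0.3,"wx": 0.0,"wy": 0.0,"wz": 0.0,"claw": 42.0}
    - {"dx": 0.0,"dy": 0.0,"dz": 0.6,"wx": 0.0,"wy": 0.0,"wz": 0.0,"claw": 42.0}
    - {"dx": 0.0,"dy": 0.0,"dz": 0.85,"wx": 0.0,"wy": 0.0,"wz": 0.0,"claw": 42.0}
    - {"dx": 0.0,"dy": 0.0,"dz": 0.85,"wx": 0.0,"wy": 0.0,"wz": 0.0,"claw": 42.0}
    - {"dx": 0.0,"dy": 0.0,"dz": 0.85,"wx": 0.0,"wy": 0.0,"wz": 0.0,"claw": 42.0}

```text
clock: 11.0
tool_pos: [0.4835, -0.0279, 0.0408]
eef_rot: [0.734, 0.679, 0.0, -0.0]
contact_force: [-0.2, 0.5, 0.6]
opening: 0.479
finger_force: 0.0
```

Run:
```python
from h import *
s=get_state();print(s['tool_pos'],s['opening'],s['contact_force'],rel([.4823,-.0278,.037]))
```

```text
[ 0.4834869  -0.02786047  0.04077005] 0.4793323903158979 [-0.21799909  0.52620644  0.6071631 ] (array([-0.   , -0.015,  0.047]), array([0., 0., 0.]))
```

Call:
step_arm:
  force: 30
  motion:
    - {"dx": 0.0,"dy": -0.015,"dz": 0.05,"wx": 0.0,"wy": 0.0,"wz": 0.0,"claw": 42.0}
    - {"dx": 0.0,"dy": -0.015,"dz": 0.05,"wx": 0.0,"wy": 0.0,"wz": 0.0,"claw": 25.0}
    - {"dx": 0.0,"dy": -0.015,"dz": 0.05,"wx": 0.0,"wy": 0.0,"wz": 0.0,"claw": 15.0}
    - {"dx": 0.0,"dy": -0.015,"dz": 0.05,"wx": 0.0,"wy": 0.0,"wz": 0.0,"claw": 4.0}
    - {"dx": 0.0,"dy": -0.015,"dz": 0.05,"wx": 0.0,"wy": 0.0,"wz": 0.0,"claw": 4.0}
    - {"dx": 0.0,"dy": -0.015,"dz": 0.05,"wx": 0.0,"wy": 0.0,"wz": 0.0,"claw": 4.0}
    - {"dx": 0.0,"dy": -0.015,"dz": 0.05,"wx": 0.0,"wy": 0.0,"wz": 0.0,"claw": 4.0}
    - {"dx": 0.0,"dy": -0.015,"dz": 0.05,"wx": 0.0,"wy": 0.0,"wz": 0.0,"claw": 4.0}

```text
clock: 11.8
tool_pos: [0.482, -0.0286, 0.036]
eef_rot: [0.734, 0.679, 0.0, -0.0]
contact_force: [-1.2, -0.3, 4.8]
opening: 0.11
finger_force: 29.2
```

Call:
step_arm:
  motion:
    - {"dx": 0.0,"dy": 0.005,"dz": -0.19,"wx": 0.0,"wy": 0.0,"wz": 0.0,"claw": 4.0}
    - {"dx": 0.0,"dy": 0.02,"dz": -0.39,"wx": 0.0,"wy": 0.0,"wz": 0.0,"claw": 4.0}
    - {"dx": 0.0,"dy": 0.044,"dz": -0.58,"wx": 0.0,"wy": 0.0,"wz": 0.0,"claw": 4.0}
    - {"dx": 0.0,"dy": 0.077,"dz": -0.77,"wx": 0.0,"wy": 0.0,"wz": 0.0,"claw": 4.0}
    - {"dx": 0.0,"dy": 0.12,"dz": -0.96,"wx": 0.0,"wy": 0.0,"wz": 0.0,"claw": 4.0}
    - {"dx": 0.0,"dy": 0.12,"dz": -0.96,"wx": 0.0,"wy": 0.0,"wz": 0.0,"claw": 4.0}

```text
clock: 12.4
tool_pos: [0.492, -0.0294, 0.1134]
eef_rot: [0.734, 0.679, 0.0, 0.0]
contact_force: [0.5, -0.5, -4.8]
opening: 0.113
finger_force: 29.9
```

Run:
```python
from h import *
s=get_state();print(s['tool_pos'],s['opening'],s['contact_force'],s['moment'])
p,d=snap('side'); save('side5.png',cv2.resize(p[110:290,180:400],None,fx=3,fy=3))
```

```text
[ 0.49197794 -0.02941739  0.11335398] 0.11271297024205978 [ 0.49067137 -0.47595851 -4.83563673] [-0.0762869   0.13349925 -0.01816619]
```

View pics/side5.png

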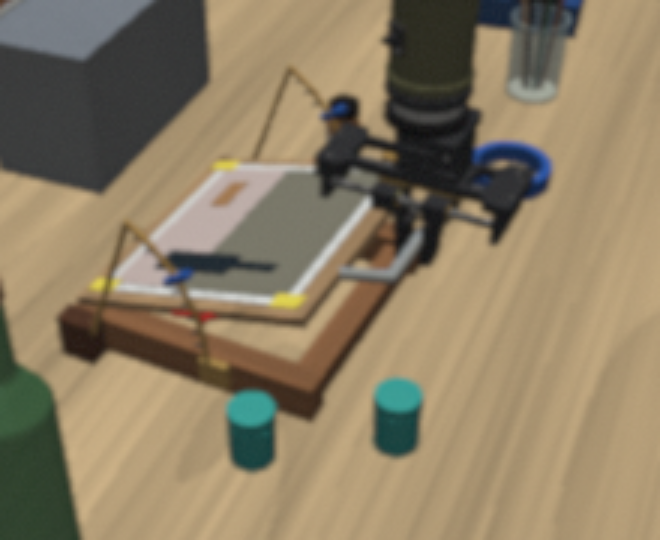

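The board rises with the bow held: bar at crop (395,260), red pointer at (193,315) still below the blue clip at (180,277). I'll go on to about 0.5 rad.

Call:
step_arm:
  motion:
    - {"dx": 0.0,"dy": 0.05,"dz": -0.19,"wx": 0.0,"wy": 0.0,"wz": 0.0,"claw": 4.0}
    - {"dx": 0.0,"dy": 0.115,"dz": -0.37,"wx": 0.0,"wy": 0.0,"wz": 0.0,"claw": 4.0}
    - {"dx": 0.0,"dy": 0.186,"dz": -0.55,"wx": 0.0,"wy": 0.0,"wz": 0.0,"claw": 4.0}
    - {"dx": 0.0,"dy": 0.265,"dz": -0.73,"wx": 0.0,"wy": 0.0,"wz": 0.0,"claw": 4.0}
    - {"dx": 0.0,"dy": 0.353,"dz": -0.9,"wx": 0.0,"wy": 0.0,"wz": 0.0,"claw": 4.0}
    - {"dx": 0.0,"dy": 0.353,"dz": -0.9,"wx": 0.0,"wy": 0.0,"wz": 0.0,"claw": 4.0}
    - {"dx": 0.0,"dy": 0.353,"dz": -0.9,"wx": 0.0,"wy": 0.0,"wz": 0.0,"claw": 4.0}

```text
clock: 13.15
tool_pos: [0.5206, -0.0315, 0.1836]
eef_rot: [0.734, 0.679, 0.001, 0.001]
contact_force: [5.1, -0.6, -5.9]
opening: 0.106
finger_force: 30.1
```

```bash
cat > m.py <<'E'
from h import *
s=get_state();tp=s['tool_pos'];print(tp,s['opening'],s['contact_force'])
hx=np.array([.7915,-.0498]); yaw=-.071; e=np.array([np.cos(yaw),np.sin(yaw)]); l=np.array([-e[1],e[0]])
g=tp+np.array([0,0,.019]); print('tool angle',np.arctan2(g[2]-.056,(hx-g[:2])@e), 'r',np.hypot(g[2]-.056,(hx-g[:2])@e))
for n in('side','top'):
    p,d=snap(n); P=cloud(n,d); h=cv2.cvtColor(p,cv2.COLOR_RGB2HSV).astype(int); H,S=h[...,0],h[...,1]
    q=(P[...,:2]-hx); X=-(q@e); Y=q@l; Z=P[...,2]-.056
    r=np.hypot(X,Z); a=np.arctan2(Z,X)
    base=(abs(abs(Y)-.152)<.02)&(r>.12)&(r<.2)
    for c,m in(('blue',(H>100)&(H<125)&(S>120)),('red',((H<7)|(H>173))&(S>140))):
        for sg in(1,-1):
            k=m&base&(Y*sg>0)
            if k.sum()>2: print(n,c,sg,k.sum(),'a',np.median(a[k]).round(3),np.percentile(a[k],[10,90]).round(3),'r',np.percentile(r[k],[5,50,95]).round(3),'Y',np.median(Y[k]).round(3))
    w=(abs(Y)<.12)&(X>.03)&(X<.2)&(Z>.0)&(Z<.2)
    A=np.c_[X[w],Y[w],np.ones(w.sum())]; zz=Z[w]
    for _ in range(5):
        c=np.linalg.lstsq(A,zz,rcond=None)[0]; ok=abs(A@c-zz)<.008; A,zz=A[ok],zz[ok]
    print(n,'plane',np.arctan(c[0]).round(4),'lateral',c[1].round(3),'offset',(c[2]*np.cos(np.arctan(c[0]))).round(4),len(zz))
    save(n+'6.png',cv2.resize(p[100:270,190:390],None,fx=3,fy=3))
E
python3 m.py
```

```text
[ 0.52062403 -0.03150874  0.18359897] 0.10586803203987892 [ 5.14567806 -0.60159618 -5.91756925]
tool angle 0.495115502907083 r 0.308542821852271
side blue 1 11 a 0.603 [0.595 0.611] r [0.16  0.172 0.177] Y 0.166
side blue -1 4 a 0.601 [0.592 0.606] r [0.177 0.179 0.18 ] Y -0.158
side red 1 6 a 0.524 [0.512 0.526] r [0.161 0.163 0.167] Y 0.147
side plane 0.5028 lateral 0.003 offset 0.0087 1488
top blue 1 18 a 0.597 [0.579 0.61 ] r [0.157 0.169 0.181] Y 0.16
top blue -1 17 a 0.596 [0.579 0.607] r [0.159 0.172 0.179] Y -0.158
top red 1 16 a 0.504 [0.477 0.519] r [0.128 0.148 0.164] Y 0.146
top red -1 16 a 0.493 [0.474 0.513] r [0.129 0.152 0.166] Y -0.144
top plane 0.5026 lateral 0.002 offset 0.0061 3171
```

The board is at about 0.50 rad and the clips at about 0.585–0.60. I'll raise it by about 0.085.

Call:
step_arm:
  motion:
    - {"dx": 0.0,"dy": 0.04,"dz": -0.07,"wx": 0.0,"wy": 0.0,"wz": 0.0,"claw": 4.0}
    - {"dx": 0.0,"dy": 0.08,"dz": -0.14,"wx": 0.0,"wy": 0.0,"wz": 0.0,"claw": 4.0}
    - {"dx": 0.0,"dy": 0.125,"dz": -0.21,"wx": 0.0,"wy": 0.0,"wz": 0.0,"claw": 4.0}
    - {"dx": 0.0,"dy": 0.17,"dz": -0.28,"wx": 0.0,"wy": 0.0,"wz": 0.0,"claw": 4.0}
    - {"dx": 0.0,"dy": 0.17,"dz": -0.28,"wx": 0.0,"wy": 0.0,"wz": 0.0,"claw": 4.0}
    - {"dx": 0.0,"dy": 0.17,"dz": -0.28,"wx": 0.0,"wy": 0.0,"wz": 0.0,"claw": 4.0}
    - {"dx": 0.0,"dy": 0.17,"dz": -0.28,"wx": 0.0,"wy": 0.0,"wz": 0.0,"claw": 4.0}

```text
clock: 13.95
tool_pos: [0.5343, -0.0325, 0.2058]
eef_rot: [0.734, 0.679, 0.001, 0.001]
contact_force: [7.4, -0.3, -8.5]
opening: 0.111
finger_force: 30.2
```

```bash
python3 m.py
```

```text
[ 0.53430675 -0.03252842  0.20575892] 0.11102257089234778 [ 7.42028161 -0.26603339 -8.48329244]
tool angle 0.5796628389669669 r 0.30809935719993903
side blue 1 12 a 0.608 [0.597 0.613] r [0.159 0.171 0.179] Y 0.166
side red 1 12 a 0.607 [0.6   0.615] r [0.124 0.146 0.168] Y 0.146
side plane 0.5876 lateral 0.003 offset 0.0088 1270
top blue 1 18 a 0.597 [0.58  0.623] r [0.155 0.172 0.179] Y 0.161
top blue -1 17 a 0.587 [0.572 0.606] r [0.157 0.171 0.18 ] Y -0.158
top red 1 16 a 0.588 [-0.485  0.602] r [0.124 0.142 0.163] Y 0.146
top red -1 15 a 0.593 [0.577 0.608] r [0.13  0.157 0.167] Y -0.142
top plane 0.5892 lateral 0.003 offset 0.0057 2987
```

View pics/side6.png

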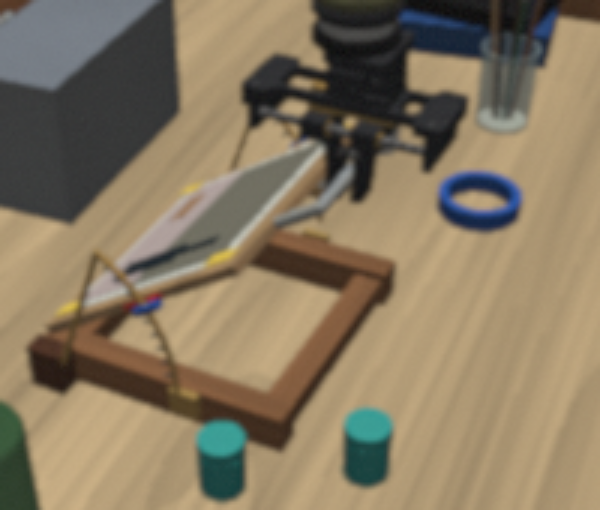

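The red pointers and blue clips now coincide in both views, at about 0.59 rad (side crop around (145,305)). I'll hold a moment, recheck the board and pot, and hand in if steady.

Call:
step_arm:
  motion:
    - {"dx": 0.0,"dy": 0.0,"dz": 0.0,"wx": 0.0,"wy": 0.0,"wz": 0.0,"claw": 4.0}
    - {"dx": 0.0,"dy": 0.0,"dz": 0.0,"wx": 0.0,"wy": 0.0,"wz": 0.0,"claw": 4.0}
    - {"dx": 0.0,"dy": 0.0,"dz": 0.0,"wx": 0.0,"wy": 0.0,"wz": 0.0,"claw": 4.0}
    - {"dx": 0.0,"dy": 0.0,"dz": 0.0,"wx": 0.0,"wy": 0.0,"wz": 0.0,"claw": 4.0}
    - {"dx": 0.0,"dy": 0.0,"dz": 0.0,"wx": 0.0,"wy": 0.0,"wz": 0.0,"claw": 4.0}

```text
clock: 14.55
tool_pos: [0.5343, -0.0326, 0.2057]
eef_rot: [0.734, 0.679, 0.001, 0.001]
contact_force: [6.6, 0.4, -7.9]
opening: 0.106
finger_force: 30.2
```

```bash
cat > f.py <<'E'
from h import *
p,d=snap('side'); P=cloud('side',d)
m=(abs(P[...,0]-.426)<.035)&(abs(P[...,1]-.341)<.035)&(P[...,2]>.06)&(P[...,2]<.075); c=P[m].mean(0); print('lid',m.sum(),c)
w=(abs(P[...,0]-.68)<.06)&(abs(P[...,1]+.04)<.08)&(P[...,2]>.05)&(P[...,2]<.22)
q=P[w]
for _ in range(5):
    k=np.linalg.lstsq(np.c_[q[:,:2],np.ones(len(q))],q[:,2],rcond=None)[0]; ok=abs(np.c_[q[:,:2],np.ones(len(q))]@k-q[:,2])<.008; q=q[ok]
a=np.arctan(np.hypot(*k[:2])); s=get_state(); print('angle',a,s['finger_force'],s['clock'],s['tool_pos'])
if abs(a-.59)<.02 and s['finger_force']>10 and abs(c[2]-.066)<.003: print(workorder.finish_job())
E
python3 f.py
```

```text
lid 301 [0.42694274 0.34228448 0.06587505]
angle 0.5873724052879629 30.23877203464508 14.6 [ 0.53427527 -0.03251216  0.20570144]
the job is handed in; nothing more can be done
None
```

The job is handed in (no verdict was shown): the pot stands upright in the green tray, and the gripper holds the board steady by the bow at about 0.59 rad, with the red pointers lined up with the blue clips in both camera views.

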